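Stack the support ring and clamp ring on the filter post

ROBOT

A 6-joint arm with a two-finger parallel gripper is mounted at the origin on a cart in front of the work surface, level with it; the furniture and walls round the work are solid. World frame = base frame: x ahead of the robot, y to its left, z up, the work surface at z = 0. Lengths are in mm, angles in rad, forces in N, time in s.
With the tool pointing down it reaches from about 350 to 875 mm from the base axis. Payload 4.2 kg.
Tool frame: the origin (TCP) lies at the very end of the fingers, on their centre line; the grasp point (between the pads) lies 19 mm behind it; z points along the fingers, y is the line along which they close (so a half turn about z gives the same grasp; the last joint's range is limited). The gripper opens to 85 mm and grips with 20 to 120 N. Pads are 22 mm wide; open, the fingers measure 114 mm over their backs; the gripper's body (76 mm by 85 mm) begins 54 mm behind the grasp point. The pads swing forward as they close: fully open they stand 13 mm farther back than shut.
Start: joints at [-0.842, 0.385, 0.008, 0, -1.194, -0.259], TCP at [282.954, -557.258, 231.312] pointing down, gripper open.
Joint ranges: [-3.14, 3.14], [-1.21, 2.06], [-1.07, 1.41], [-3.16, 2.05], [-2.99, -0.16], [-3.1, 3.1]. Speed limits (rad/s): [2.79, 2.79, 3.14, 3.14, 3.14, 3.14].

INTERFACE

Orientations are given as a unit quaternion [x, y, z, w].
In Python, from bench import arm gives the robot as it stands. The module is installed in compiled form; this text tells all that it offers.
- The arm moves only by the tool drive_tool, never from a script. Its argument "targets" is a list of rows, each a list of 5 numbers: the closure, from -1 (fully open) to 1 (shut), then the shift along the tool's x, y, z in mm, then the turn about the tool's z in degrees. In form: [[grip, tx, ty, tz, roll], ...]. A call has 1 to 12 rows; each row is the pose to reach, as a shift and turn from the pose commanded when the call began, along the tool's axes at that moment; what a row does not reach only later rows make up. A row lasts 1/10 s, in which the tool goes at most 50 mm and 8.59 degrees, less where a joint would pass 70% of its speed; a pose out of reach is approached as far as the arm can. A call with a gripper value outside its range is refused whole. The fingers move at their own pace and stop on an object; the grip force is fixed at half the most. Time passes only in rows, so rows that repeat a pose let the fingers close. It gives the time, the measured TCP pose, the force, the opening and the grip force at its end, in the units of the state.
- arm.read_state(): the state, without advancing time (a new reading comes with each control period).
- arm.get_image(name): name is "scene" or "top" or "wrist"; returns the picture (400x640x3 uint8, blue, green, red); there is no depth.
- arm.camera_params(name): a dict with "fov_y" (degrees; the focal length in pixels is half the picture's height over the tangent of half this angle, whatever the lens; pixels are square), "cx", "cy" (the principal point, pixels), "rvec" (rotation vector, rad) and "tvec" (3), from world to camera coordinates, as OpenCV has them; the wrist camera has in their place "tool_from_camera" (4x4, takes a point from camera to tool coordinates, whose origin is the TCP and whose axes are the flange's). Camera axes: x right, y down, z forward; pixel columns grow to the right and rows downward; lengths in mm; the calibration is good to about 2 mm. A picture is of the moment at which its call begins: read the wrist's pose just before it. camera_params takes no time and is no camera call.
- arm.job_done(): hands the job in; it is judged then, once.
The state is a dict: "clock": time; "joints": joint angles; "joint_vel": joint speeds; "joint_efforts": joint torques, N m; "position": TCP position; "ee_rot": TCP orientation; "contact_force": force on the tool from outside, world axes, zero at the start; "wrist_torque": the same for the moment, N m; "gripper_width": finger opening in mm; "grasp_force": force on a finger pad.
Only numpy, scipy, OpenCV 4.12 (cv2) and the standard library are available. Lean on these libraries where they do the work, as an engineer would, in place of code of your own. Each camera call takes 0.05 s, during which the arm holds its last target. There are 200 camera calls.

TASK

Get the filter base ready for its cap: put the white support ring over the post so that it sits flat on the base, then put the blue clamp ring over the post so that it sits flat on the white one, and let go. The orange ring is worn out: leave it where it lies.

Things in the scene. Friction and masses are not known exactly. Their poses are not given: they have to be found in the camera images.
- post_foot (a point): Foot of the post of the filter base, on its axis, at the height of the flat top of the grey flange (12 mm above the desk); z points up. The base is fixed to the desk: a round grey flange, diameter 90 mm, 12 mm thick, with a small brass hose stub on its rim (reaching 59 mm from the axis, at most 13 mm above the desk), and an upright steel post 64 mm tall above the flange, tapering from 21 mm diameter at the foot to 8 mm at its rounded tip.
- support_ring_centre (a point): Centre (on the axis, half-way up) of the loose white support ring: outer diameter 52 mm, bore 34 mm (wall 9 mm), 20 mm high, grey slots drawn on its top; it lies flat on the desk, its z axis pointing up along the bore. 35 to 70 g. Grasp it across the outside from above.
- clamp_ring_centre (a point): Centre (on the axis, half-way up) of the loose blue clamp ring: outer diameter 52 mm, bore 34 mm (wall 9 mm), 24 mm high, four small steel screw heads in its top; it lies flat on the desk, its z axis pointing up along the bore. 35 to 70 g. Grasp it across the outside from above.
- worn_ring_centre (a point): Centre (on the axis, half-way up) of the loose orange worn ring: outer diameter 52 mm, bore 34 mm (wall 9 mm), 20 mm high, black slots on its top; it lies flat on the desk and is to stay there.
Mind the look-alikes: they are no part of the job. Of the things shaped like the part that bears support_ring_centre, the white one is meant. Leave any purple look-alike of the part that bears clamp_ring_centre alone.

How it is judged:
By the outcome, as a careful person would: the job done as asked, in the order asked, and still so for the second after the job is handed in, with the robot touching nothing.
It also fails if it takes over 51 s, if anything falls off the work surface, if the arm or the gripper's body presses on something with over 40 N, if the wrist force passes 120 N, or if a joint passes its speed limit or range.

## Working session

There is one attempt and no reset: what is moved stays moved. The work goes in short steps, Python scripts to look and compute and a tool call to move; the robot and the scene stay as the last step left them, time stands still between calls to the robot, and variables do not carry over. Pictures are saved under pics/ and viewed, at most 10 in all, crops included, and the job is handed in when it is done.

Besides the shell and the picture viewer there is one more tool, called after ">>>" in YAML: its name, and indented under it one key for each argument. drive_tool: Moves the arm, as the interface text tells. Its arguments: {"type":"object","properties":{"targets":{"type":"array","items":{"type":"array","items":{"type":"number"}}}},"required":["targets"]}

```bash
mkdir -p pics
python3 - <<'E'
from bench import arm
import cv2
s=arm.read_state();print(s['clock'],s['position'],s['ee_rot'],s['joints'])
for n in("top","scene"):
    cv2.imwrite(f'pics/{n}0.png',arm.get_image(n));print(n,arm.camera_params(n))
print(arm.camera_params("wrist"))
E
```

```text
0.0 [ 282.70034191 -556.74296514  230.20021993] [-2.32636812e-01  9.72563066e-01  1.06095493e-03 -2.67141880e-04] [-8.42408807e-01  3.85556921e-01  6.60073345e-03 -5.75209854e-04
 -1.19396196e+00 -2.58598991e-01]
top {'fov_y': 56.44510856651915, 'cx': 310.46252917038873, 'cy': 201.74763574405233, 'rvec': array([ 2.16085619, -2.14250954,  0.09804162]), 'tvec': array([-61.83105596, 508.72102121, 874.94456364])}
scene {'fov_y': 44.715301869280125, 'cx': 317.12590986709716, 'cy': 192.16739044964484, 'rvec': array([ 1.16807291, -2.37565117,  0.91349019]), 'tvec': array([254.46492735, 342.65823593, 972.65268616])}
{'fov_y': 64.17702200208525, 'cx': 317.67387199049307, 'cy': 203.0124821423968, 'tool_from_camera': array([[-2.76652990e-04, -9.65022092e-01, -2.62168429e-01,
         6.63782561e+01],
       [ 9.99999950e-01, -3.07918562e-04,  7.81758488e-05,
         3.11731072e-01],
       [-1.56167947e-04, -2.62168395e-01,  9.65022128e-01,
        -1.42176280e+02],
       [ 0.00000000e+00,  0.00000000e+00,  0.00000000e+00,
         1.00000000e+00]])}
```

View pics/top0.png

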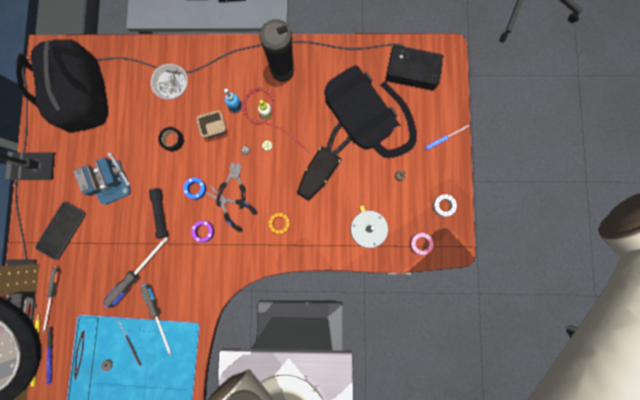

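View pics/scene0.png

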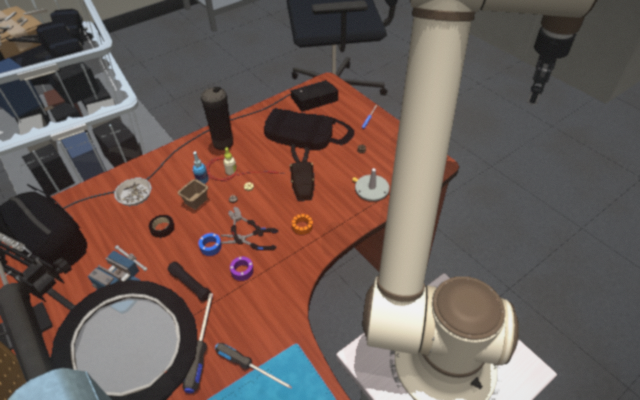

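The top picture shows blue ring (194,188), purple (202,231), orange (279,223), base (369,229), white (445,205) and pink (422,244).

```bash
cat > h.py <<'E'
import numpy as np, cv2
from bench import arm
from scipy.spatial.transform import Rotation as R
def ray(n,uv,st=None):
    p=arm.camera_params(n);f=200/np.tan(np.radians(p['fov_y']/2))
    d=np.array([(uv[0]-p['cx'])/f,(uv[1]-p['cy'])/f,1])
    if n=='wrist':
        T=p['tool_from_camera'];Q=R.from_quat(st['ee_rot']).as_matrix()
        return st['position']+Q@T[:3,3],Q@T[:3,:3]@d
    M=cv2.Rodrigues(p['rvec'])[0];return -M.T@p['tvec'],M.T@d
def at(n,uv,z,st=None):
    o,d=ray(n,uv,st);return o+d*(z-o[2])/d[2]
def proj(X,st):
    p=arm.camera_params('wrist');f=200/np.tan(np.radians(p['fov_y']/2));T=p['tool_from_camera']
    c=T[:3,:3].T@(R.from_quat(st['ee_rot']).as_matrix().T@(np.array(X)-st['position'])-T[:3,3])
    return [f*c[0]/c[2]+p['cx'],f*c[1]/c[2]+p['cy']]
def tool(st,X): # world point -> tool shift
    return R.from_quat(st['ee_rot']).as_matrix().T@(np.array(X)-st['position'])
E
python3 - <<'E'
from h import *
st=arm.read_state()
for k,uv,z in(('white',(445,205),20),('blue',(194,188),24),('purple',(202,231),24),('orange',(279,223),20),('pink',(422,244),20),('base',(369,229),12),('bottle',(275,30),200)):
    w=at('top',uv,z);print(k,w.round(1),tool(st,w).round(1))
for k,uv,z in(('blue',(210,243),24),('orange',(302,223),20),('base',(372,188),12),('tip',(374,170),76)):print('scene',k,at('scene',uv,z).round(1))
print('tip top',at('top',(369,229),76))
print(R.from_quat(st['ee_rot']).as_matrix().round(3))
E
```

```text
white [ 504.6 -383.6   20. ] [-276.3   53.6  210.4]
blue [541.8 230.   24. ] [-587.1  584.   207.4]
purple [436.3 205.6  24. ] [-482.   609.9  207.5]
orange [457.5  18.8  20. ] [-416.4  433.8  211.1]
pink [ 410.1 -326.    20. ] [-218.1  147.8  210.6]
base [ 445.2 -200.6   12. ] [-306.2  243.7  218.8]
bottle [847.7  15.6 200. ] [-762.8  254.7   30.7]
scene blue [537.4 231.2  24. ]
scene orange [454.4  21.   20. ]
scene base [ 441.7 -198.    12. ]
scene tip [ 443.3 -200.8   76. ]
tip top [ 442.51472744 -192.04515916   76.        ]
[[-0.892 -0.453 -0.001]
 [-0.453  0.892  0.002]
 [ 0.     0.002 -1.   ]]
```

>>> drive_tool:
  targets:
    - [-1,-40,8,0,0]
    - [-1,-80,16,0,0]
    - [-1,-125,25,20,0]
    - [-1,-170,35,50,0]
    - [-1,-220,43,70,0]
    - [-1,-255,50,80,0]
    - [-1,-276,54,80,0]
    - [-1,-276,54,80,0]
    - [-1,-276,54,80,0]
    - [-1,-276,54,80,0]

```text
clock: 1.1
position: [503.8, -384.7, 151.3]
ee_rot: [-0.232, 0.973, 0.0, -0.0]
contact_force: [-0.5, 0.8, 0.7]
gripper_width: 85.4
grasp_force: 0.0
```

Run:
```python
from h import *
st=arm.read_state();cv2.imwrite('pics/w1.png',arm.get_image('wrist'));print(st['clock'],st['position'],proj([504.6,-383.6,20],st))
```

```text
1.1 [ 503.81392618 -384.69564419  151.341284  ] [np.float64(317.9624726182428), np.float64(195.6764098975749)]
```

View pics/w1.png

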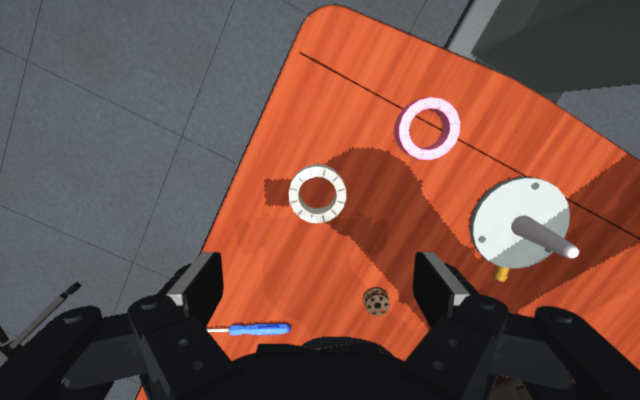

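White ring at (318,194), flange centre about (520,223), post tip (571,252); the prediction for the white ring fits.

Run:
```python
from h import *
st=arm.read_state()
w=at('wrist',(317.5,194.5),20,st);print('white',w,tool(st,[*w[:2],0]))
print('base',at('wrist',(520.5,223),12,st),'tip',at('wrist',(572,252),75,st))
```

```text
white [ 503.78316502 -384.64636979   20.        ] [ -0.18872452   0.18362658 151.51875444]
base [ 444.62302259 -202.77094684   12.        ] tip [ 445.85279796 -202.45568324   75.        ]
```

>>> drive_tool:
  targets:
    - [-1,0,0,40,0]
    - [-1,0,0,80,0]
    - [-1,0,0,115,0]
    - [-1,0,0,135,0]
    - [-1,0,0,148,0]
    - [-1,0,0,149,0]
    - [-1,0,0,149,0]
    - [1,0,0,149,0]
    - [1,0,0,149,0]
    - [1,0,0,149,0]
    - [1,0,0,149,0]
    - [1,0,0,149,0]

```text
clock: 2.35
position: [505.6, -384.7, 4.4]
ee_rot: [-0.233, 0.972, -0.001, 0.001]
contact_force: [-0.9, 1.4, 4.6]
gripper_width: 49.5
grasp_force: 61.1
```

>>> drive_tool:
  targets:
    - [1,0,0,0,0]
    - [1,0,0,0,0]
    - [1,0,0,0,0]
    - [1,0,0,-20,0]
    - [1,0,0,-50,0]
    - [1,0,0,-90,0]
    - [1,0,0,-110,0]
    - [1,0,0,-110,0]
    - [1,0,0,-110,0]

```text
clock: 3.25
position: [504.4, -383.8, 112.6]
ee_rot: [-0.233, 0.973, 0.0, 0.0]
contact_force: [0.4, -0.6, -1.3]
gripper_width: 50.0
grasp_force: 62.3
```

Run:
```python
from h import *
st=arm.read_state();print(st['clock'],st['position'],tool(st,[445,-202,st['position'][2]]))
```

```text
3.25 [ 504.40581507 -383.8052492   112.56408079] [-2.92658998e+01  1.89012450e+02  1.56469702e-02]
```

>>> drive_tool:
  targets:
    - [1,-5,30,0,0]
    - [1,-11,70,0,0]
    - [1,-18,115,0,0]
    - [1,-24,155,0,0]
    - [1,-28,180,0,0]
    - [1,-29,189,0,0]
    - [1,-29,189,0,0]
    - [1,-29,189,0,0]
    - [1,-29,189,0,0]

```text
clock: 4.15
position: [445.3, -203.4, 112.0]
ee_rot: [-0.232, 0.973, -0.0, -0.0]
contact_force: [0.1, 0.8, -1.0]
gripper_width: 49.8
grasp_force: 62.3
```

Run:
```python
from h import *
st=arm.read_state();im=arm.get_image('wrist');print(st['clock'],st['position'])
for X in([445,-202,76],[445,-202,12],[*st['position'][:2],st['position'][2]+16]):
    p=proj(X,st);print(p)
cv2.imwrite('pics/w2.png',im)
```

```text
4.15 [ 445.32010959 -203.38187222  111.95406276]
[np.float64(319.4491621635537), np.float64(232.80988225397158)]
[np.float64(318.99717892122425), np.float64(204.19556018827035)]
[np.float64(316.95504288337986), np.float64(274.00342486682155)]
```

View pics/w2.png

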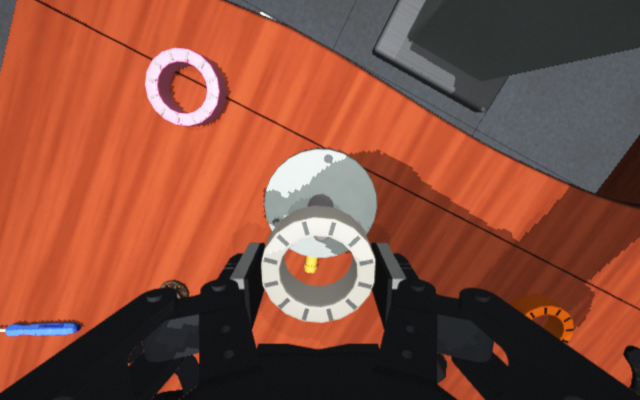

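The white ring hangs at (318,270), flange centre (321,204): shift about +1.5, +2 and lower.

>>> drive_tool:
  targets:
    - [1,1.5,2,0,0]
    - [1,1.5,2,20,0]
    - [1,1.5,2,45,0]
    - [1,1.5,2,65,0]
    - [1,1.5,2,80,0]
    - [1,1.5,2,88,0]
    - [1,1.5,2,92,0]
    - [1,1.5,2,95,0]
    - [1,1.5,2,95,0]
    - [1,1.5,2,95,0]

```text
clock: 5.2
position: [443.1, -201.5, 17.9]
ee_rot: [-0.233, 0.973, -0.0, 0.001]
contact_force: [0.1, 0.4, 0.3]
gripper_width: 49.7
grasp_force: 62.3
```

>>> drive_tool:
  targets:
    - [1,0,0,1,0]
    - [1,0,0,2,0]
    - [1,0,0,2,0]

```text
clock: 5.5
position: [443.1, -201.4, 16.4]
ee_rot: [-0.233, 0.972, -0.0, 0.0]
contact_force: [-2.5, 0.8, 6.0]
gripper_width: 49.7
grasp_force: 62.9
```

>>> drive_tool:
  targets:
    - [-1,0,0,0,0]
    - [-1,0,0,0,0]
    - [-1,0,0,0,0]
    - [-1,0,0,0,0]
    - [-1,0,0,0,0]
    - [-1,0,0,0,0]
    - [-1,0,0,-10,0]
    - [-1,0,0,-40,0]
    - [-1,0,0,-80,0]
    - [-1,0,0,-125,0]
    - [-1,0,0,-130,0]
    - [-1,0,0,-130,0]

```text
clock: 6.7
position: [443.5, -201.4, 147.5]
ee_rot: [-0.233, 0.973, -0.001, 0.002]
contact_force: [-0.5, -0.1, -0.4]
gripper_width: 85.3
grasp_force: 0.0
```

Run:
```python
from h import *
st=arm.read_state();im=arm.get_image('wrist');print(st['clock'],st['position'],st['gripper_width'])
for X in([445,-202,76],[445,-202,12],[445,-202,32]):print(proj(X,st))
cv2.imwrite('pics/w3.png',im)
X=[540,230.5,st['position'][2]];print(tool(st,X))
```

```text
6.7 [ 443.5266923  -201.44708869  147.47375275] 85.34493701132156
[np.float64(315.8130953093777), np.float64(215.5223540391922)]
[np.float64(316.38602648934267), np.float64(193.77866799950704)]
[np.float64(316.23551098902783), np.float64(199.4909802237285)]
[-2.81534791e+02  3.41501744e+02  3.26722794e-01]
```

View pics/w3.png

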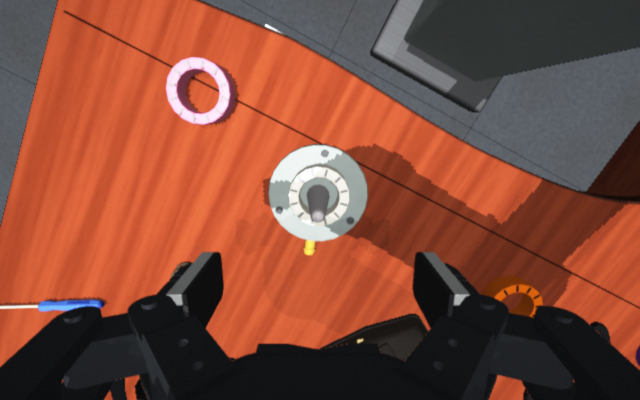

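White ring is seated, concentric around the post (ring 318,196; flange 318,194; post tip 318,215). Going to blue.

>>> drive_tool:
  targets:
    - [-1,-20,25,0,0]
    - [-1,-45,56,0,0]
    - [-1,-75,92,0,0]
    - [-1,-105,128,0,0]
    - [-1,-135,164,0,0]
    - [-1,-165,200,0,0]
    - [-1,-195,237,0,0]
    - [-1,-225,273,0,0]
    - [-1,-255,309,0,0]
    - [-1,-273,331,0,0]
    - [-1,-281,341,0,0]
    - [-1,-281,341,0,0]

```text
clock: 7.95
position: [538.1, 230.5, 143.3]
ee_rot: [-0.234, 0.972, -0.001, -0.002]
contact_force: [-0.8, 0.0, 0.3]
gripper_width: 85.6
grasp_force: 0.0
```

>>> drive_tool:
  targets:
    - [-1,0,0,0,0]
    - [-1,0,0,0,0]

```text
clock: 8.15
position: [538.3, 228.2, 144.9]
ee_rot: [-0.232, 0.973, -0.0, -0.001]
contact_force: [-0.1, 0.3, 0.1]
gripper_width: 85.2
grasp_force: 0.0
```

Run:
```python
from h import *
st=arm.read_state();im=arm.get_image('wrist');print(st['clock'],st['position'],st['joints'],proj([540,230.5,24],st))
cv2.imwrite('pics/w4.png',im)
```

```text
8.15 [538.30584313 228.21614406 144.94519298] [ 6.77732061e-01  3.92319968e-01 -2.12702104e-01 -1.91117954e-04
 -9.67293581e-01 -1.78021281e+00] [np.float64(318.797684839924), np.float64(200.32282525617885)]
```

View pics/w4.png

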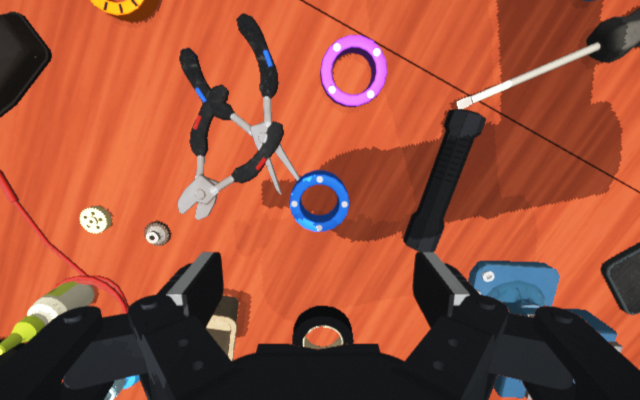

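Blue ring at (320,201), pliers' nose at (285,185) to its left where a finger would land: turn +43° so the fingers straddle lower-left/upper-right.

>>> drive_tool:
  targets:
    - [-1,-2.5,2.5,0,8]
    - [-1,-2.5,2.5,10,16]
    - [-1,-2.5,2.5,30,24]
    - [-1,-2.5,2.5,50,32]
    - [-1,-2.5,2.5,65,40]
    - [-1,-2.5,2.5,70,43]
    - [-1,-2.5,2.5,70,43]
    - [-1,-2.5,2.5,70,43]
    - [-1,-2.5,2.5,70,43]

```text
clock: 9.1
position: [540.4, 233.0, 76.2]
ee_rot: [0.14, 0.99, 0.001, 0.001]
contact_force: [-0.4, 0.7, -0.0]
gripper_width: 85.4
grasp_force: 0.0
```

Run:
```python
from h import *
st=arm.read_state();im=arm.get_image('wrist');print(st['clock'],st['position'],proj([539.5,231.5,24],st),proj([*st['position'][:2],24],st))
cv2.imwrite('pics/w5.png',im)
```

```text
9.1 [540.3745053  233.04487498  76.18460908] [np.float64(314.5373720166498), np.float64(223.04861760071628)] [np.float64(317.22521890166934), np.float64(223.6565670969959)]
```

View pics/w5.png

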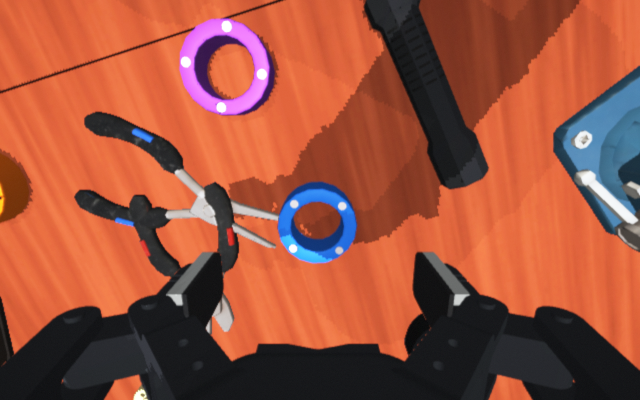

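The turn went the wrong way: the pliers' nose (275,230) is now directly left of the ring (317,223). The centring is right; I turn back by 85°.

>>> drive_tool:
  targets:
    - [-1,0,0,0,-8]
    - [-1,0,0,0,-16]
    - [-1,0,0,0,-24]
    - [-1,0,0,0,-32]
    - [-1,0,0,0,-40]
    - [-1,0,0,0,-48]
    - [-1,0,0,0,-56]
    - [-1,0,0,0,-64]
    - [-1,0,0,0,-72]
    - [-1,0,0,0,-80]
    - [-1,0,0,0,-85]
    - [-1,0,0,0,-85]

```text
clock: 10.35
position: [540.1, 233.4, 75.9]
ee_rot: [-0.566, 0.824, 0.0, 0.0]
contact_force: [0.1, -0.1, 0.3]
gripper_width: 85.7
grasp_force: 0.0
```

>>> drive_tool:
  targets:
    - [-1,0,0,0,0]
    - [-1,0,0,0,0]

```text
clock: 10.55
position: [540.0, 233.3, 75.5]
ee_rot: [-0.565, 0.825, 0.0, 0.0]
contact_force: [-0.2, 0.3, -0.0]
gripper_width: 85.1
grasp_force: 0.0
```

Run:
```python
from h import *
st=arm.read_state();im=arm.get_image('wrist');print(st['clock'],st['position'],proj([*st['position'][:2],24],st))
cv2.imwrite('pics/w6.png',im)
```

```text
10.55 [540.00503266 233.25797847  75.53721397] [np.float64(317.31280681710376), np.float64(223.34390258735198)]
```

View pics/w6.png

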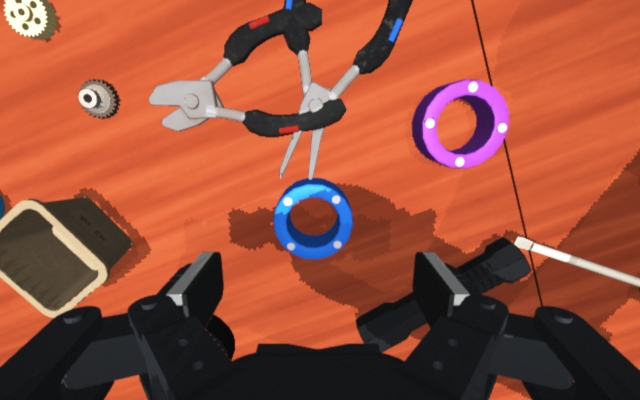

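Now clear on both sides: ring at (313,219), pliers above, torch below right. Descend and grip.

>>> drive_tool:
  targets:
    - [-1,2,-2,15,0]
    - [-1,2,-2,40,0]
    - [-1,2,-2,60,0]
    - [-1,2,-2,70,0]
    - [-1,2,-2,71,0]
    - [-1,2,-2,71,0]
    - [1,2,-2,71,0]
    - [1,2,-2,71,0]
    - [1,2,-2,71,0]
    - [1,2,-2,71,0]
    - [1,2,-2,71,0]
    - [1,2,-2,71,0]

```text
clock: 11.8
position: [541.9, 231.2, 5.9]
ee_rot: [-0.566, 0.824, -0.0, 0.001]
contact_force: [-1.2, 0.1, 5.8]
gripper_width: 49.7
grasp_force: 62.3
```

>>> drive_tool:
  targets:
    - [1,0,0,0,0]
    - [1,0,0,0,0]
    - [1,0,0,-20,0]
    - [1,0,0,-50,0]
    - [1,0,0,-90,0]
    - [1,0,0,-120,0]
    - [1,0,0,-125,0]
    - [1,0,0,-125,0]
    - [1,0,0,-125,0]

```text
clock: 12.7
position: [540.1, 230.1, 128.0]
ee_rot: [-0.566, 0.825, 0.0, -0.001]
contact_force: [0.1, -0.1, -0.8]
gripper_width: 49.7
grasp_force: 62.4
```

Run:
```python
from h import *
st=arm.read_state();print(st['clock'],st['position'],tool(st,[443.5,-202,st['position'][2]]))
```

```text
12.7 [540.08178171 230.09782367 127.95960589] [437.88113371 -65.5455769    0.67813723]
```

>>> drive_tool:
  targets:
    - [1,30,-5,0,0]
    - [1,70,-10,0,0]
    - [1,115,-17,0,0]
    - [1,160,-24,0,0]
    - [1,205,-31,0,0]
    - [1,250,-37,0,0]
    - [1,295,-44,0,0]
    - [1,340,-51,0,0]
    - [1,380,-57,0,0]
    - [1,415,-62,0,0]
    - [1,432,-65,0,0]
    - [1,438,-65.5,0,0]

```text
clock: 13.9
position: [443.0, -203.0, 127.6]
ee_rot: [-0.565, 0.825, 0.001, -0.001]
contact_force: [0.7, 0.1, -1.7]
gripper_width: 49.7
grasp_force: 62.4
```

>>> drive_tool:
  targets:
    - [1,0,0,0,0]
    - [1,0,0,0,0]
    - [1,0,0,0,0]
    - [1,0,0,0,0]

```text
clock: 14.3
position: [444.9, -200.8, 129.3]
ee_rot: [-0.566, 0.824, 0.0, -0.0]
contact_force: [0.1, 0.7, -0.8]
gripper_width: 49.7
grasp_force: 62.4
```

Run:
```python
from h import *
st=arm.read_state();im=arm.get_image('wrist');print(st['clock'],st['position'],tool(st,[443.5,-202,st['position'][2]]))
for z in(32,76):print(proj([443.5,-202,z],st))
print(proj([*st['position'][:2],st['position'][2]+18],st))
cv2.imwrite('pics/w7.png',im)
```

```text
14.3 [ 444.89149423 -200.79558645  129.2593565 ] [1.62299813e+00 8.67608919e-01 5.87549467e-05]
[np.float64(318.39264782107836), np.float64(202.3168149576564)]
[np.float64(318.6312706253083), np.float64(220.10992207886557)]
[np.float64(317.31101006671736), np.float64(275.7805150236711)]
```

View pics/w7.png

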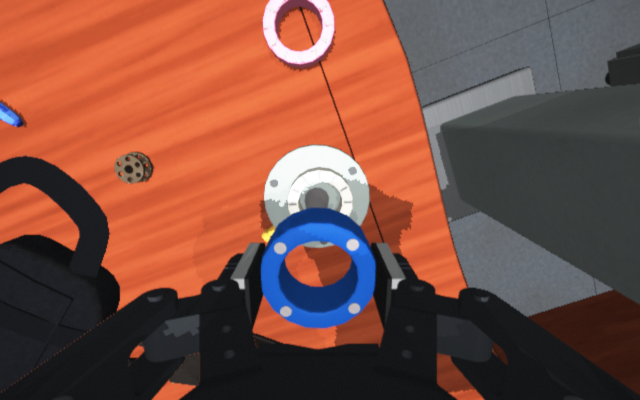

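Blue ring hangs at (319,268), white ring and post at (318,197): small shift, then lower.

>>> drive_tool:
  targets:
    - [1,-1,0.5,0,0]
    - [1,-1,0.5,20,0]
    - [1,-1,0.5,45,0]
    - [1,-1,0.5,65,0]
    - [1,-1,0.5,78,0]
    - [1,-1,0.5,85,0]
    - [1,-1,0.5,88,0]
    - [1,-1,0.5,89,0]
    - [1,-1,0.5,89,0]
    - [1,-1,0.5,89,0]

```text
clock: 15.35
position: [445.0, -200.6, 40.9]
ee_rot: [-0.566, 0.824, -0.0, 0.001]
contact_force: [0.1, 0.2, -0.2]
gripper_width: 49.3
grasp_force: 62.4
```

>>> drive_tool:
  targets:
    - [1,0,0,1,0]
    - [1,0,0,2,0]
    - [1,0,0,2,0]
    - [1,0,0,2,0]

```text
clock: 15.75
position: [444.6, -200.5, 38.4]
ee_rot: [-0.566, 0.825, -0.0, 0.0]
contact_force: [0.3, -0.7, 0.5]
gripper_width: 49.6
grasp_force: 62.4
```

>>> drive_tool:
  targets:
    - [1,0,0,1,0]
    - [1,0,0,1,0]

```text
clock: 15.95
position: [444.7, -200.5, 37.9]
ee_rot: [-0.566, 0.824, -0.0, 0.0]
contact_force: [-0.9, 0.3, 3.7]
gripper_width: 49.1
grasp_force: 62.9
```

>>> drive_tool:
  targets:
    - [-1,0,0,0,0]
    - [-1,0,0,0,0]
    - [-1,0,0,0,0]
    - [-1,0,0,0,0]
    - [-1,0,0,0,0]
    - [-1,0,0,0,0]
    - [-1,0,0,-10,0]
    - [-1,0,0,-40,0]
    - [-1,0,0,-80,0]
    - [-1,0,0,-110,0]
    - [-1,0,0,-120,0]
    - [-1,0,0,-120,0]

```text
clock: 17.15
position: [445.4, -200.6, 159.3]
ee_rot: [-0.566, 0.825, -0.001, 0.002]
contact_force: [0.1, 0.2, 0.3]
gripper_width: 85.1
grasp_force: 0.0
```

Run:
```python
from h import *
st=arm.read_state();im=arm.get_image('wrist');print(st['clock'],st['position'],st['contact_force'])
for z in(12,32,56,76):print(proj([443.5,-202,z],st))
sc=arm.get_image('scene')
a=cv2.resize(im[80:300,180:460],None,fx=2,fy=2,interpolation=2)
b=cv2.resize(sc[130:240,280:420],(560,440),interpolation=2)[:150]
cv2.imwrite('pics/w8.png',np.vstack([a,b]))
```

```text
17.15 [ 445.41481096 -200.56143942  159.31583236] [0.1296972  0.23106681 0.32623505]
[np.float64(319.3531593430996), np.float64(187.66056205454277)]
[np.float64(319.39649979251726), np.float64(192.6709815206573)]
[np.float64(319.45720865361864), np.float64(199.68929497875212)]
[np.float64(319.5169590024357), np.float64(206.59679858895453)]
```

View pics/w8.png

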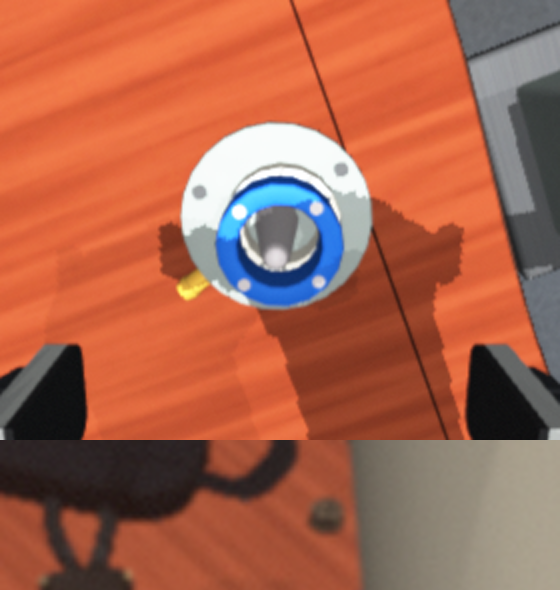

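The blue ring (top centre ≈ (320,201); predicted axis point (319.5,200)) sits level on the white one around the post, and the fingers are clear.

```bash
python3 -c "
from bench import arm
print(arm.job_done())"
```

```text
the job is handed in; nothing more can be done
None
```

The white support ring sits on the base (about 3 mm off-centre) with the blue clamp ring flat on top, both around the post. The gripper is clear, the orange ring was not touched, and the job was handed in at about 17 s.

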